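# Latch the gate of the grease-filter drying rack

## Task

Two small steel drying racks stand on the kitchen bench, both with the gate ajar; one holds a flat slatted grease filter, the other is empty. Shut the gate of the rack that holds the filter: lift its latch bar by the pin, swing the gate fully closed so that the bar passes over the striker, let the bar drop home into the catch behind it, and let go. Leave the gate and latch bar of the empty rack as they stand.

Things in the scene. Friction and masses are not known exactly. Their poses are not given: they have to be found in the camera images.
- knob (a point): Upright round steel grip pin, 16 mm thick, on the latch bar of the rack holding the filter. Point on its axis, 22 mm below its top, 28 mm above the bar's top edge; z = 184 mm with bar down. Its frame turns with bar and gate: z up, +y along the bar to the hinge, x square to the gate, into the rack. From here the gate's hinge line is 130 mm along +y, the bar's pivot 110 mm along +y and 36 mm down.
- latch (a joint): Angle of that bar (steel, 8 mm thick, 16 mm high, bottom at z = 140 mm, above the gate's top rail; tip 100 mm beyond the pin), rad: 0 level (down on its stop, also when in the catch), grows as the pin end is lifted, to 0.7. Pivots freely, about 0.15 kg, falls back by itself. Passes the striker only above 0.11 rad (12 mm lift at the pin).
- gate (a joint): Angle of the gate (steel rods, 172 mm long, 127 mm high) of the rack with the filter, rad: 0 fully shut at its stop, grows as the free end swings out to the front; seen from above it shuts counter-clockwise. Hinged on the left front post; light friction, stays where left. A lowered bar meets the striker at about 0.15; latched, the gate stays under 0.05.
- catch (a point): Catch of that rack, on its right front post: middle of an open-topped slot, 21 mm wide, where the bar's tip lies when latched (z = 148 mm). In front of it a blunt striker, top z = 158 mm; behind it a stop to z = 166 mm. x points into the rack. The rack is fixed, 240 mm deep, 230 wide, nothing else above z = 160 mm; the filter (180 x 180 x 30 mm) lies flat inside, top at z = 90 mm.
- spare_knob (a point): The same point on the pin of the other, empty rack, which has the same gate and latch: to be left alone.

How it is judged:
On the way:
1. the latch bar is lifted (more than 0.09 rad) while the gate is still open (more than 0.12 rad) (value of joint latch above 0.09 rad and value of joint gate above 0.12 rad), for 0.1 s.
At the end, for the whole second after the job is handed in: The gate of the rack with the filter is shut (within 0.06 rad) and at rest, its latch bar is down in the catch behind the striker (within 0.04 rad of level), and the empty rack's latch pin is within 30 mm of where it stood (value of joint gate below 0.06 rad and value of joint latch below 0.04 rad and velocity of joint gate below 0.05 rad/s and distance of spare_knob from where it was at the start of the episode below 0.03 m); the robot touches nothing.
It fails at once if the empty rack's gate or latch bar is moved (its pin by more than 30 mm) (distance of spare_knob from where it was at the start of the episode above 0.03 m).
It also fails if it takes over 35 s, if anything falls off the work surface, if the arm or the gripper's body presses on something with over 40 N, if the wrist force passes 120 N, or if a joint passes its speed limit or range.

## Robot

A 6-joint arm with a two-finger parallel gripper is mounted at the origin on the work surface. World frame = base frame: x ahead of the robot, y to its left, z up, the work surface at z = 0. Lengths are in m, angles in rad, forces in N, time in s.
With the tool pointing down it reaches from about 0.3 to 0.825 m from the base axis. Payload 5.4 kg.
Tool frame: the origin (TCP) lies at the very end of the fingers, on their centre line; the grasp point (between the pads) lies 19 mm behind it; z points along the fingers, x is the direction in which the jaws open and shut, and the axes are right-handed (so a half turn about z gives the same grasp; the last joint's range is limited). The gripper opens to 92 mm and grips with 3 to 60 N. Pads are 20 mm wide; open, the fingers measure 128 mm over their backs; the gripper's body (75 mm by 189 mm) begins 69 mm behind the grasp point.
Start: joints at [-1.344, 0.158, 1.597, -0, 1.386, -0.21], TCP at [0.243, -0.521, 0.215] pointing down, gripper open.
Joint ranges: [-2.91, 2.91], [-0.94, 2.29], [0.18, 2.7], [-1.29, 4.43], [0.17, 2.64], [-3, 3]. Speed limits (rad/s): [2.57, 2.57, 3.14, 3.14, 3.14, 3.14].

## Interface

Orientations are given as a rotation vector (axis times angle).
In Python, from workcell import bot gives the robot as it stands. Calls block until the motion is done:
- bot.goto(position, orientation): joint-space move of the TCP to a pose.
- bot.line_to(position, rot=None, max_speed=0.15): straight line of the TCP; rot=None keeps the orientation; max_speed is the mean speed in m/s.
- bot.set_joints(angles): joint-space move.
- bot.set_gripper(opening, newtons=None): opening from 0.0 (shut) to 1.0 (fully open); newtons is the grip in N (None keeps the last); returns when the fingers have stopped.
- bot.hold(seconds).
- bot.inverse_kinematics(position, orientation): joint angles nearest the present ones, or None.
- bot.read_camera(name): name is "scene" or "top"; returns a dict with "pixels" (384x512x3 uint8, blue, green, red), "fx", "fy", "cx", "cy" (pixels), "R" (3x3) and "t" (3): a world point X has camera coordinates R X + t. Camera axes: x right, y down, z forward; pixel columns grow to the right and rows downward; lengths in m; the calibration is good to about 2 mm. A picture is of the moment at which its call begins. There is no depth.
A pose or a line that the arm cannot do raises bot.MotionError and nothing moves.
- bot.job_done(): hands the job in, once; it reports no verdict.
Readings, each from a call of its own:
- bot.current_clock(): time.
- bot.current_joints(): joint angles.
- bot.current_joint_vel(): joint speeds.
- bot.current_effort(): joint torques, N m.
- bot.current_ee_pos(): TCP position.
- bot.current_tool_rot(): TCP orientation.
- bot.current_contact_force(): force on the tool from outside, world axes, zero at the start.
- bot.current_ft_torque(): the same for the moment, N m.
- bot.current_opening(): opening from 0.0 (shut) to 1.0 (fully open).
Only numpy, scipy, OpenCV 4.12 (cv2) and the standard library are available. Lean on these libraries where they do the work, as an engineer would, in place of code of your own. Each camera call takes 0.05 s, during which the arm holds its last target. There are 200 camera calls.

## Working session

There is one attempt and no reset: what is moved stays moved. The work goes in short steps, each a Python script; the robot and the scene stay as the last script left them, time stands still between calls to the robot, and variables do not carry over. Pictures are saved under pics/ and viewed, about 8 in all and at most 12, crops included, and the job is handed in when it is done.

```bash
mkdir -p pics; python3 - <<'E'
from workcell import bot
import cv2,numpy as np,pickle
for n in("scene","top"):
    c=bot.read_camera(n); cv2.imwrite(f"pics/{n}0.png",cv2.resize(c["pixels"],(800,600),interpolation=cv2.INTER_CUBIC)); pickle.dump(c,open(n+".pkl","wb"))
    print(n,c["fx"],c["cx"],c["cy"],-np.array(c["R"]).T@c["t"],np.array(c["R"]).round(2).tolist())
print(bot.current_clock(),bot.current_tool_rot(),bot.current_opening())
E
```

```text
scene 407.92354415325354 263.02357060215 188.48077604321213 [0.84584868 0.57570548 0.85426603] [[-0.89, 0.45, 0.01], [0.31, 0.65, -0.69], [-0.32, -0.62, -0.72]]
top 447.14900532940675 250.8457251708324 202.68732465646306 [ 0.47221354 -0.02847817  1.29228881] [[0.01, -1.0, -0.0], [-1.0, -0.01, -0.07], [0.07, 0.0, -1.0]]
0.1 [-2.64898152e+00  1.68672699e+00  1.92731259e-03] 1.0033784792263822
```

View pics/scene0.png

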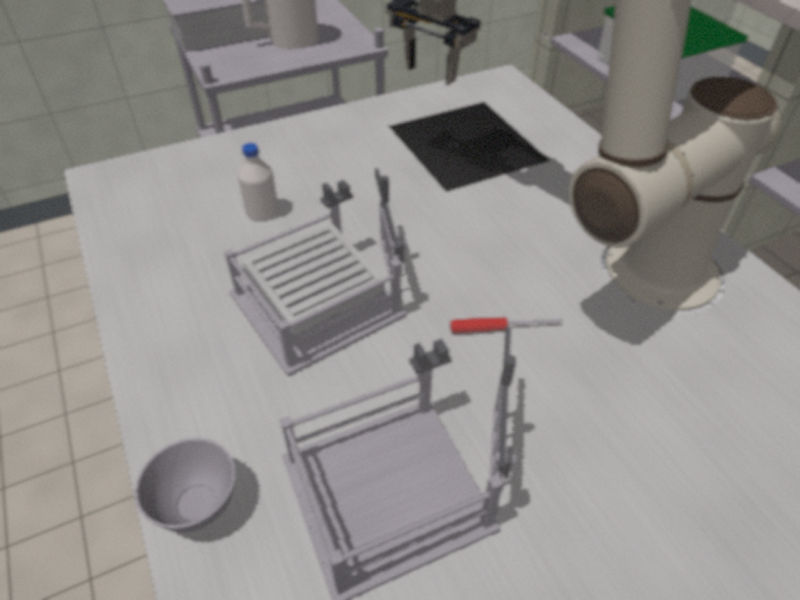

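View pics/top0.png

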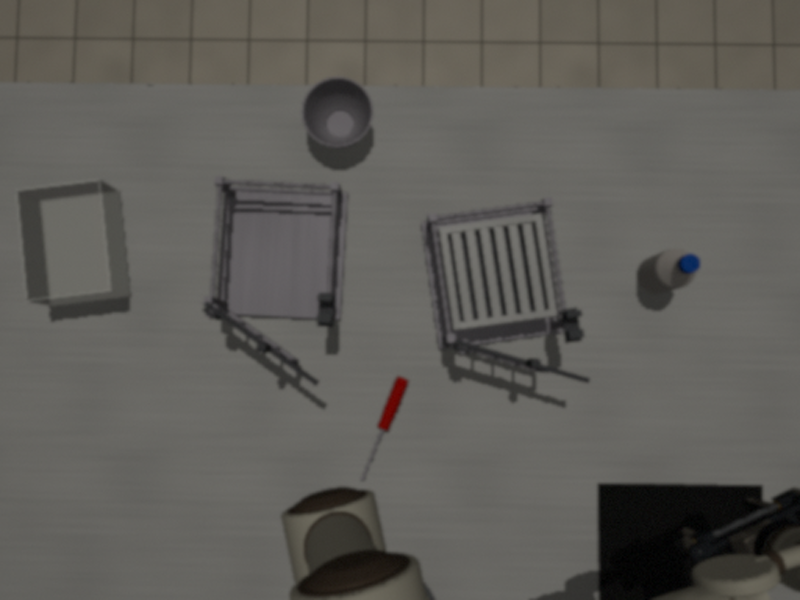

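The filter rack is at the right in the top view: its hinge post is at about (450,340), its catch at about (570,323), and its bar runs to (588,380). The empty rack is at the left. I'll zoom in on the filter rack's gate in both views.

```bash
python3 - <<'E'
import cv2,numpy as np,pickle
a=pickle.load(open("top.pkl","rb"))["pixels"][195:270,275:385]
b=pickle.load(open("scene.pkl","rb"))["pixels"][95:205,190:275]
f=lambda im,s:cv2.convertScaleAbs(cv2.resize(im,None,fx=s,fy=s,interpolation=cv2.INTER_CUBIC),alpha=1.6 if im is a else 1.1)
cv2.imwrite("pics/t1.png",f(a,7));cv2.imwrite("pics/s1.png",f(b,5))
E
```

```text
(no output)
```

View pics/t1.png

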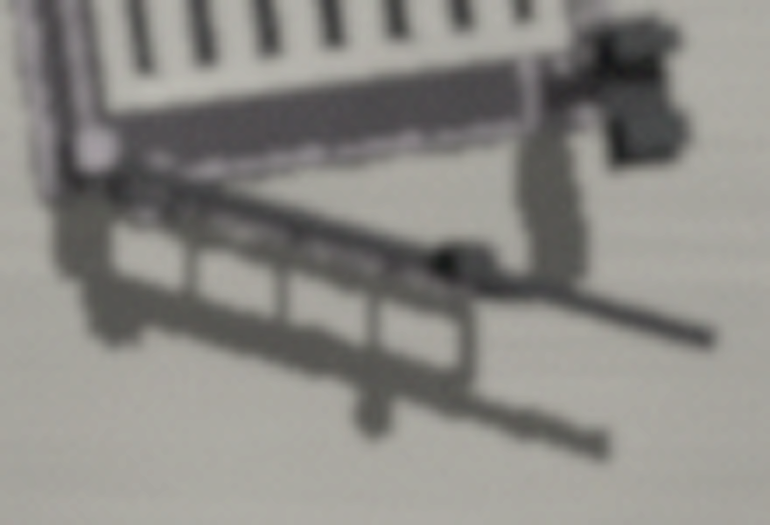

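View pics/s1.png

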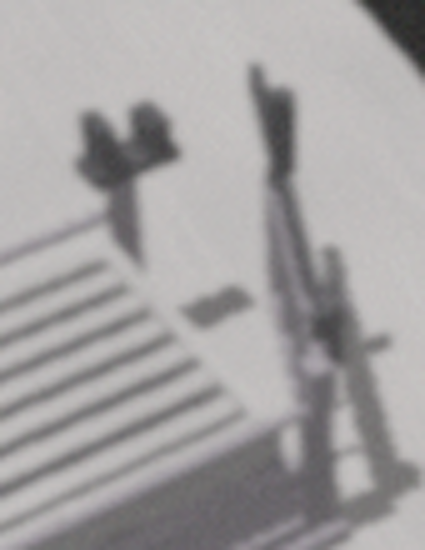

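```bash
cat >v.py <<'E'
import numpy as np,pickle
def ray(c,u,v):
    R=np.array(c["R"]);o=-R.T@c["t"];d=R.T@np.array([(u-c["cx"])/c["fx"],(v-c["cy"])/c["fy"],1]);return o,d
def onz(c,u,v,z):
    o,d=ray(c,u,v);return (o+d*(z-o[2])/d[2])
def tri(rs):
    A=0;b=0
    for o,d in rs:
        d=d/np.linalg.norm(d);P=np.eye(3)-np.outer(d,d);A=A+P;b=b+P@o
    return np.linalg.solve(A,b)
E
python3 - <<'E'
from v import *
np.set_printoptions(precision=4,suppress=True)
T=pickle.load(open("top.pkl","rb"));S=pickle.load(open("scene.pkl","rb"))
t=lambda x,y:(275+x/7-.4,195+y/7-.4); s=lambda x,y:(190+x/5-.4,95+y/5-.4)
for n,a,z in(("tip",(712,338),.152),("barhinge",(125,183),.156),("barmid",(300,228),.156),("pinmid",(466,263),.184),("pintop",(480,261),.206),("striker",(647,135),.158),("stop",(640,45),.166),("slot",(640,88),.148)):
    print(n,onz(T,*t(*a),z))
for n,a,z in(("tip",(255,68),.152),("pintop",(282,90),.206),("pinmid",(282,130),.184),("pinbase",(282,178),.156),("striker",(152,108),.158),("stop",(97,115),.166)):
    print("s",n,onz(S,*s(*a),z))
print(tri([ray(T,*t(712,338)),ray(S,*s(255,68))]),tri([ray(T,*t(466,263)),ray(S,*s(282,132))]))
E
```

```text
tip [ 0.4499 -0.3429  0.152 ]
barhinge [ 0.5034 -0.1295  0.156 ]
barmid [ 0.4879 -0.193   0.156 ]
pinmid [ 0.4758 -0.2475  0.184 ]
pintop [ 0.4765 -0.248   0.206 ]
striker [ 0.523  -0.3182  0.158 ]
stop [ 0.555  -0.3138  0.166 ]
slot [ 0.5406 -0.3183  0.148 ]
s tip [ 0.4477 -0.3454  0.152 ]
s pintop [ 0.4736 -0.25    0.206 ]
s pinmid [ 0.4764 -0.2448  0.184 ]
s pinbase [ 0.4793 -0.2395  0.156 ]
s striker [ 0.5201 -0.3273  0.158 ]
s stop [ 0.5541 -0.3241  0.166 ]
[ 0.4496 -0.3419  0.1548] [ 0.4755 -0.248   0.1802]
```

```bash
cat >k.py <<'E'
import numpy as np
from scipy.spatial.transform import Rotation as Ro
H=np.array([.5073,-.1209]); U=np.arctan2(-.243,.970)   # hinge xy, knob-frame yaw at start
def pose(turn,th,sgn,dz=0.):
    """TCP pose gripping pin: gate shut by `turn` from start, latch lifted th, dz above along pin."""
    Kz=Ro.from_euler('z',U+turn); K=Kz*Ro.from_euler('x',-th)
    piv=np.array([*H,.148])+Kz.apply([0,-.02,0])
    p=piv+K.apply([0,-.11,.036-.019+dz])
    T=K*Ro.from_matrix(np.array([[sgn,0,0],[0,-sgn,0],[0,0,-1.]]))
    return p,T.as_rotvec()
E
python3 - <<'E'
from workcell import bot; from k import *
np.set_printoptions(precision=3,suppress=True)
for s in(1,-1):
    for a in((0,0,s,.12),(0,0,s),(0,.2,s),(.42,.2,s),(.42,0,s)): print(s,a,pose(*a)[0],bot.inverse_kinematics(*pose(*a)))
E
```

```text
1 (0, 0, 1, 0.12) [ 0.476 -0.247  0.285] [-0.705  0.018  1.609 -0.     1.515 -0.459]
1 (0, 0, 1) [ 0.476 -0.247  0.165] [-0.705  0.101  1.761 -0.     1.28  -0.459]
1 (0, 0.2, 1) [ 0.477 -0.242  0.187] [-0.58   0.056  1.778 -0.199  1.248 -0.277]
1 (0.42, 0.2, 1) [ 0.529 -0.243  0.187] [-0.556  0.118  1.711 -0.161  1.182 -0.679]
1 (0.42, 0, 1) [ 0.53  -0.249  0.165] [-0.645  0.226  1.62   0.     1.296 -0.82 ]
-1 (0, 0, -1, 0.12) [ 0.476 -0.247  0.285] [-0.705  0.018  1.609  0.     1.515  2.683]
-1 (0, 0, -1) [ 0.476 -0.247  0.165] [-0.705  0.101  1.761  0.     1.28   2.683]
-1 (0, 0.2, -1) [ 0.477 -0.242  0.187] [-0.58   0.056  1.778 -0.199  1.248  2.865]
-1 (0.42, 0.2, -1) [ 0.529 -0.243  0.187] [-0.556  0.118  1.711 -0.161  1.182  2.463]
-1 (0.42, 0, -1) [ 0.53  -0.249  0.165] [-0.645  0.226  1.62   0.     1.296  2.322]
```

```bash
python3 - <<'E'
from workcell import bot; from k import *
import cv2
np.set_printoptions(precision=3,suppress=True)
bot.goto(*pose(0,0,1,.12)); p,r=pose(0,0,1); bot.line_to(p,r,.1)
print(bot.current_contact_force(),bot.current_clock())
bot.set_gripper(0.0,20)
print(bot.current_opening()*92,bot.current_contact_force(),bot.current_ee_pos(),bot.current_clock())
c=bot.read_camera("scene");cv2.imwrite("pics/s2.png",cv2.resize(c["pixels"][60:220,150:350],(750,600)))
E
```

```text
[-0.119  0.727 -0.846] 2.8167
15.745944419648934 [ 0.9   -0.679 -0.254] [ 0.476 -0.247  0.165] 3.95
```

View pics/s2.png

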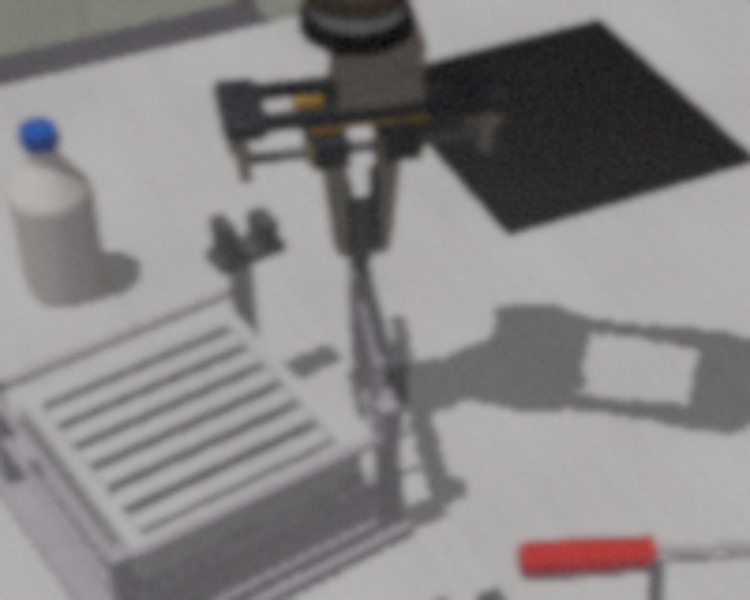

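The jaws have closed on the pin at (360,220), at 15.7 mm, which matches its 16 mm diameter. Next I lift the bar and swing the gate, watching the force.

```bash
python3 - <<'E'
from workcell import bot; from k import *
import cv2
np.set_printoptions(precision=2,suppress=True)
def rep(n): print(n,bot.current_contact_force(),(bot.current_opening()*92).__round__(1),round(bot.current_clock(),2))
for th in(.1,.2): bot.line_to(*pose(0,th,1),.06); rep(th)
bot.hold(.2)
for g in np.arange(.05,.31,.05):
    bot.line_to(*pose(g,.2,1),.06); rep(g)
    if np.linalg.norm(bot.current_contact_force())>20: break
c=bot.read_camera("top");cv2.imwrite("pics/t2.png",cv2.convertScaleAbs(cv2.resize(c["pixels"][170:270,265:395],(780,600),interpolation=cv2.INTER_CUBIC),alpha=1.6))
E
```

```text
0.1 [ 0.58 -3.17 -1.53] 15.5 4.33
0.2 [ 0.18 -2.83 -2.1 ] 15.4 4.67
0.05 [-0.1  -2.42 -1.01] 15.4 5.12
0.1 [-0.02 -3.77 -0.9 ] 15.6 5.37
0.15000000000000002 [ 0.05 -3.64 -1.25] 15.8 5.62
0.2 [ 0.42 -6.15 -1.09] 15.8 5.87
0.25 [ 0.6  -5.78 -1.3 ] 15.5 6.12
0.3 [ 0.77 -5.57 -0.8 ] 15.5 6.37
```

View pics/t2.png

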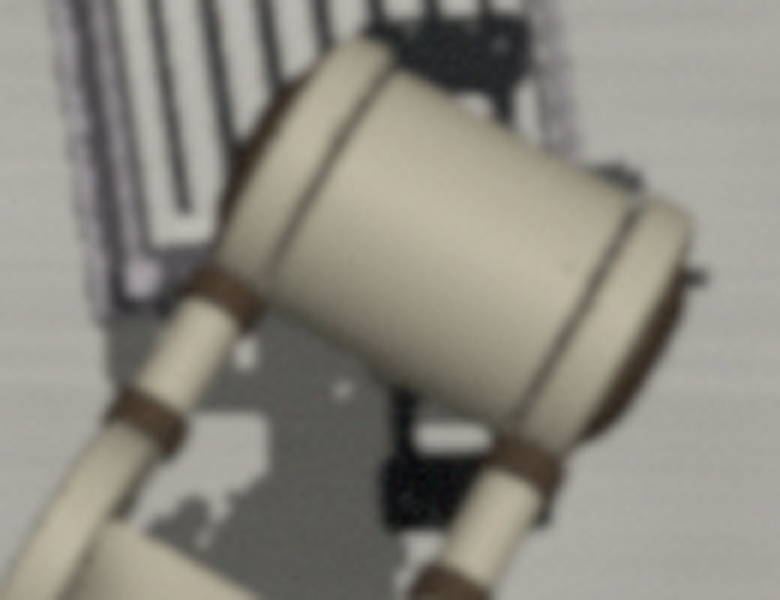

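The arm hides most of the gate, but the bar tip shows at (700,275), so the bar is following the pin. I'll continue in small steps until the gate stop pushes back.

```bash
python3 - <<'E'
from workcell import bot; from k import *
import cv2
f0=None
for g in np.arange(.32,.50,.01):
    bot.line_to(*pose(g,.2,1),.05)
    F=bot.current_contact_force(); n=Ro.from_euler('z',U+g).apply([1,0,0]); fn=F@n
    if f0 is None: f0=fn
    print(round(g,2),round(fn,2),np.round(F,1))
    if f0-fn>7: break
c=bot.read_camera("scene");cv2.imwrite("pics/s3.png",cv2.resize(c["pixels"][60:220,150:350],(750,600)))
print(bot.current_clock())
E
```

```text
0.32 0.84 [ 1.3 -5.7 -1.7]
0.33 -0.81 [-0.3 -6.  -1.1]
0.34 -0.12 [ 0.4 -5.2 -1.1]
0.35 -0.46 [ 0.2 -6.4 -0.3]
0.36 -0.42 [ 0.3 -6.3 -0.6]
0.37 -0.47 [ 0.4 -6.8 -1.7]
0.38 1.01 [ 1.8 -5.9 -0.7]
0.39 -0.31 [ 0.6 -6.1 -1.2]
0.4 0.43 [ 1.4 -6.  -1. ]
0.41 1.26 [ 2.2 -5.8 -0.9]
0.42 -0.17 [ 0.9 -6.2 -0.8]
0.43 -3.11 [-1.9 -7.   0.4]
0.44 -8.57 [-7.  -8.8  1. ]
9.7167
```

View pics/s3.png

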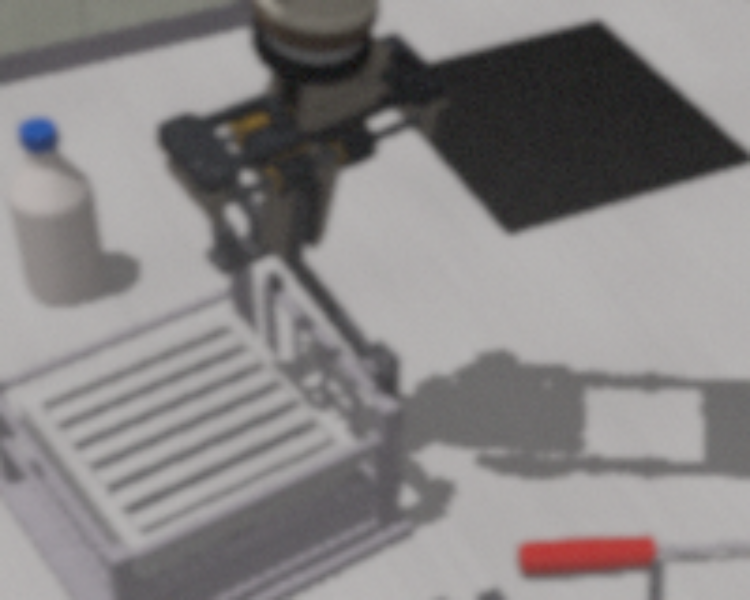

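The stop made contact at about 0.425 rad of swing, and the picture shows the gate across the rack's front with the bar raised. I'll ease off the push, lower the bar, and look before releasing.

```bash
python3 - <<'E'
from workcell import bot; from k import *
import cv2
g=.43
for th in(.2,.15,.11,.08,.05,.03,.015,0):
    bot.line_to(*pose(g,th,1),.05); F=bot.current_contact_force(); print(th,np.round(F,1))
    if F[2]>10: print("blocked");break
print(bot.current_clock(),bot.current_ee_pos())
c=bot.read_camera("scene");cv2.imwrite("pics/s4.png",cv2.resize(c["pixels"][90:190,170:290],(720,600),interpolation=cv2.INTER_CUBIC))
E
```

```text
0.2 [-2.  -7.6  0.7]
0.15 [-3.5 -5.5  0.9]
0.11 [-4.  -6.8  2.2]
0.08 [-3.9 -6.1  0.9]
0.05 [-5.  -5.6  1.7]
0.03 [-4.9 -6.4  1.9]
0.015 [-4.  -6.   1.1]
0 [-4.8 -6.6  0.6]
11.725 [ 0.5301507  -0.25002331  0.16541506]
```

View pics/s4.png

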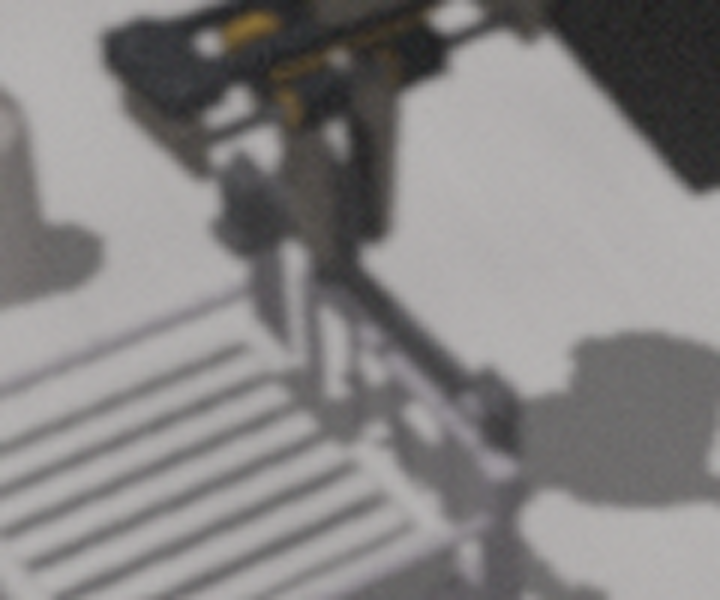

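The bar came down level with no upward resistance, running from (490,390) to the catch at (250,200). Now I release the pin, back straight up, move clear and check.

```bash
python3 - <<'E'
from workcell import bot; from k import *
import cv2
bot.set_gripper(.5); print(bot.current_contact_force(),bot.current_opening())
bot.line_to(pose(.43,0,1,.13)[0],None,.1)
bot.goto(np.array([.243,-.521,.3]),pose(.1,0,1)[1]); bot.hold(.3)
print(bot.current_clock(),bot.current_contact_force())
a=bot.read_camera("top")["pixels"][180:265,265:385];b=bot.read_camera("scene")["pixels"][90:190,170:290]
f=lambda i,al:cv2.convertScaleAbs(cv2.resize(i,(400,i.shape[0]*400//120),interpolation=cv2.INTER_CUBIC),alpha=al)
a,b=f(a,1.6),f(b,1); a=cv2.copyMakeBorder(a,0,b.shape[0]-a.shape[0],0,0,cv2.BORDER_CONSTANT)
cv2.imwrite("pics/e.png",np.hstack([a,b]))
E
```

```text
[-0.24522929 -0.19217019  0.39640811] 0.5011328955253603
15.6083 [-0.04021351  0.47664554 -0.44159232]
```

View pics/e.png

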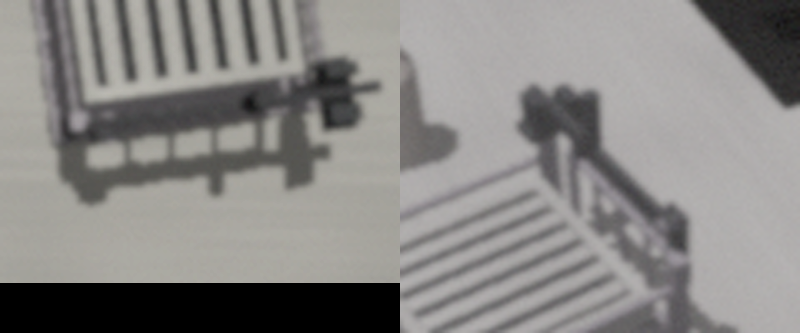

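The final view shows the bar lying in the slot between striker and stop, at (340,90) in the left half. The gate is shut along the rack's front and the robot is clear.

```bash
python3 -c "
from workcell import bot
bot.job_done(); print(bot.current_clock())"
```

```text
the job is handed in; nothing more can be done
the job is handed in; nothing more can be done
```

The gate of the rack with the filter is shut and latched, and I handed the job in at about 15.6 s of the 35 s allowed.

- **Lift and swing:** I gripped the pin (jaws at 15.7 mm, against a 16 mm pin) and lifted the bar to about 0.2 rad while the gate was still about 0.4 rad open. I swung it shut until the gate stop pushed back with about 8.6 N, after 0.44 rad of swing.
- **Latching:** The bar then came down level with no noticeable upward resistance (at most about 2 N). I let go and backed the arm clear.
- **Last checks:** The final pictures show the bar in the slot between striker and stop and the gate flush across the rack's front. The wrist force was under 1 N.
- **Not measured:** I judged the gate and latch angles from the pictures and from the arm's own motion. I sent no moves toward the empty rack, but I did not measure its pin again at the end.

No check failed or disagreed with another.

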